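Bring the pepper mill round to the front of the turntable

ROBOT

A 6-joint arm with a two-finger parallel gripper is mounted at the origin on a cart in front of the work surface, level with it; the furniture and walls round the work are solid. World frame = base frame: x ahead of the robot, y to its left, z up, the work surface at z = 0. Lengths are in m, angles in rad, forces in N, time in s.
With the tool pointing down it reaches from about 0.275 to 0.75 m from the base axis. Payload 10.2 kg.
Tool frame: the origin (TCP) lies midway between the tips of the shut fingers; the grasp point (between the pads) lies 19 mm behind it (ctrl.grip_depth is the distance from the TCP to the grasp point, in m); z points along the fingers, y is the line along which they close (so a half turn about z gives the same grasp; the last joint's range is limited). The gripper opens to 88 mm and grips with 3 to 60 N. Pads are 18 mm wide; open, the fingers measure 123 mm over their backs; the gripper's body (75 mm by 187 mm) begins 45 mm behind the grasp point.
Start: joints at [-1.413, 0.313, 1.498, -0, 1.331, -0.223], TCP at [0.195, -0.487, 0.214] pointing down, gripper open.
Joint ranges: [-2.94, 2.94], [-0.97, 2.17], [0.19, 2.56], [-1.23, 4.37], [0.02, 3.11], [-2.88, 2.88]. Speed limits (rad/s): [2.39, 2.39, 3.01, 3.14, 3.14, 3.14].

INTERFACE

Orientations are given as a 3x3 rotation matrix whose columns are the frame's x, y, z axes.
In Python, from workcell import readout, vision, workorder, ctrl gives the robot as it stands.
- The arm moves only by the tool drive_tool, never from a script. Its argument "targets" is a list of rows, each a list of 5 numbers: the shift along the tool's x, y, z in m, then the turn about the tool's z in rad, then the opening in per cent of the stroke, from 0 (shut) to 100 (fully open). In form: [[x, y, z, spin, grip], ...]. A call has 1 to 10 rows; each row shifts and turns the commanded pose from where the row before left it, along the tool's axes as they then stand; what a row does not reach is not made up. A row lasts 1/10 s, in which the tool goes at most 50 mm and 8.59 degrees, less where a joint would pass 70% of its speed; a pose out of reach is approached as far as the arm can. A call is refused whole if a number of a shift passes 0.05 or a number of a turn 0.15, either way. A call with a gripper value outside its range is refused whole. The fingers move at their own pace and stop on an object; the grip force is fixed at half the most. Time passes only in rows, so rows that do not move let the fingers close. It gives the time, the measured TCP pose, the force, the opening and the grip force at its end, in the units of the state.
- readout.get_state(): the state, without advancing time (a new reading comes with each control period).
- vision.snapshot(name): name is "scene" or "top" or "wrist"; returns the picture (480x640x3 uint8, red, green, blue); there is no depth.
- vision.camera_info(name): a dict with "mtx" (3x3 intrinsics, pixels), "dist_coeffs" ([k1, k2, p1, p2, k3] as OpenCV has them; the pictures are not rectified), "eye" and "orientation" of the camera in the world; the wrist camera has in their place "T_tool_cam" (4x4, takes a point from camera to tool coordinates, whose origin is the TCP and whose axes are the flange's). Camera axes: x right, y down, z forward; pixel columns grow to the right and rows downward; lengths in m; the calibration is good to about 2 mm. A picture is of the moment at which its call begins: read the wrist's pose just before it. camera_info takes no time and is no camera call.
- workorder.job_done(): hands the job in; it is judged then, once.
Trained networks look in the newest picture that a camera, given by its name, has taken for a name from the list of things; names that differ only in an ending like _2 or _b are one class to them, and where a whole thing is asked for, a point or a joint stands for the part that bears it (a point fixed in the world has none). Each returns a list of dicts, best first, with "confidence" (0 to 1); they miss things now and then, are a little off and sometimes report something else, mostly with a low value. They report only what shows in the picture. A call takes as long as a camera call. They do not tell look-alikes from the thing itself.
- vision.look_for(camera, name): "box" ([left, top, right, bottom] in pixels, round what is visible of it).
- vision.regions_of(camera, name): "pixels" (480x640 bool, what is visible of it) and "box" ([left, top, right, bottom] in pixels, round what is visible of it).
The state is a dict: "t": time; "joints": joint angles; "dq": joint speeds; "joint_efforts": joint torques, N m; "tool_pos": TCP position; "tool_rot": TCP orientation; "force": force on the tool from outside, world axes, zero at the start; "wrist_torque": the same for the moment, N m; "finger_gap": finger opening in m; "grip_force": force on a finger pad.
Only numpy, scipy, OpenCV 4.12 (cv2) and the standard library are available. Lean on these libraries where they do the work, as an engineer would, in place of code of your own. Each camera call takes 0.05 s, during which the arm holds its last target. There are 200 camera calls.

TASK

Bring the pepper mill round to the front of the turntable, straight out from its centre towards the table's near edge where the robot stands: put your fingertips in a notch of the wooden rim and follow the rim's circle, pushing the turntable round at an unhurried pace until the mill is there. Do not touch, lift or tip anything that stands on the turntable, leave the things around it where they are, and finish with the hand clear and the turntable at rest.

Things in the scene. Friction and masses are not known exactly. Their poses are not given: they have to be found in the camera images.
- turntable_foot: black rubber foot of the turntable, 190 mm in diameter, 10 mm high; stands firmly and never moves. Origin: centre of its underside, on the turntable's axis; x points away from the robot, y to its left, so the front is at -x. A shelf overhangs the table's far side, its brackets reaching down to 0.35 m above the table from x = 0.65 on: come from the near side.
- turntable_disc (a joint): angle of the turntable's disc in rad, 0 at the start, growing anticlockwise seen from above; turns freely both ways against about 0.07 N m of friction and stops when no longer pushed. The disc is light wood, 300 mm in diameter, its underside 23 mm and its top 41 mm above the table; the jars stand on a cork mat on it, 1.5 mm thick and 216 mm in diameter.
- finger_notch (a point): a point in one of six round notches cut right through the disc's rim at 60 degree steps: 143 mm from the axis, level with the disc's top, turning with it. Each notch is part of a circle of 25 mm radius centred 151 mm from the axis: 50 mm wide at the rim, 24 mm deep, open outwards, only the table below. Every second notch lies between two jars, with most room for the gripper.
- pepper_mill: dark wooden pepper mill of turned, waisted shape, the tallest thing on the turntable: 58 mm in diameter, 170 mm tall. Origin: centre of its underside, about 64 mm from the turntable's axis, 42.5 mm above the table; z axis up along the mill.
- honey_jar: squat glass jar with a green lid, 64 x 68 mm, 84 mm tall, about 64 mm from the turntable's axis. Origin: centre of its underside.
- mustard_jar: squat glass jar with a red lid, 62 mm in diameter, 86 mm tall, about 64 mm from the turntable's axis. Origin: centre of its underside.
- dropper_bottle: small brown dropper bottle, 36 mm in diameter, 117 mm tall, in the middle of the turntable. Origin: centre of its underside.
- phone: phone lying flat, 74 x 150 x 10 mm, on the table left of the turntable. Origin: centre of its underside, y axis along its length.
- dial_timer: round kitchen timer, 66 mm in diameter, 38 mm tall, on the table right of the turntable. Origin: centre of its underside.
- tongs: steel tongs lying flat, 330 x 65 x 39 mm, on the table right of the turntable. Origin: centre of its underside, x axis along its length.
Mind the look-alikes: they are no part of the job. What is shaped like the honey_jar but purple is not meant. What is shaped like the pepper_mill but red is not meant.

How it is judged:
By the outcome, as a careful person would: the job done as asked, in the order asked, and still so for the second after the job is handed in, with the robot touching nothing.
It also fails if it takes over 51 s, if anything falls off the work surface, if the arm or the gripper's body presses on something with over 40 N, if the wrist force passes 120 N, or if a joint passes its speed limit or range.

## Working session

There is one attempt and no reset: what is moved stays moved. The work goes in short steps, Python scripts to look and compute and a tool call to move; the robot and the scene stay as the last step left them, time stands still between calls to the robot, and variables do not carry over. Pictures are saved under pics/ and viewed, at most 10 in all, crops included, and the job is handed in when it is done.

Besides the shell and the picture viewer there is one more tool, called after ">>>" by a JSON object that holds its "api" and its "payload", one argument or row to a line. drive_tool: Moves the arm, as the interface text tells. Its arguments: {"type":"object","properties":{"targets":{"type":"array"}},"required":["targets"]}

```bash
mkdir -p pics; python3 - <<'E'
from workcell import readout, vision
import cv2,numpy as np
s=readout.get_state();print(s['t'],s['tool_pos'],np.round(s['tool_rot'],3).tolist(),s['finger_gap'])
for n in('scene','top'):
    im=vision.snapshot(n);cv2.imwrite(f'pics/{n}0.png',im[:,:,::-1]);c=vision.camera_info(n);print({k:np.round(v,4).tolist() for k,v in c.items()})
E
```

```text
0.0 [ 0.19508193 -0.48712417  0.21337726] [[0.928, 0.372, -0.0], [0.372, -0.928, 0.001], [0.0, -0.001, -1.0]] 0.08821216659748765
{'mtx': [[572.7168, 0.0, 321.1887], [0.0, 572.7168, 247.9464], [0.0, 0.0, 1.0]], 'dist_coeffs': [0.0091, 0.0, 0.0, 0.0, 0.0], 'eye': [-0.2278, 0.8211, 0.7346], 'orientation': [[-0.6831, -0.3757, 0.6263], [-0.7301, 0.3738, -0.572], [-0.0192, -0.848, -0.5297]]}
{'mtx': [[566.1706, 0.0, 329.5891], [0.0, 566.1706, 237.3352], [0.0, 0.0, 1.0]], 'dist_coeffs': [0.0126, 0.0, 0.0, 0.0, 0.0], 'eye': [0.2858, 0.1062, 1.4808], 'orientation': [[-0.0357, -0.9783, 0.2042], [-0.9994, 0.0356, -0.0041], [-0.0033, -0.2042, -0.9789]]}
```

View pics/top0.png

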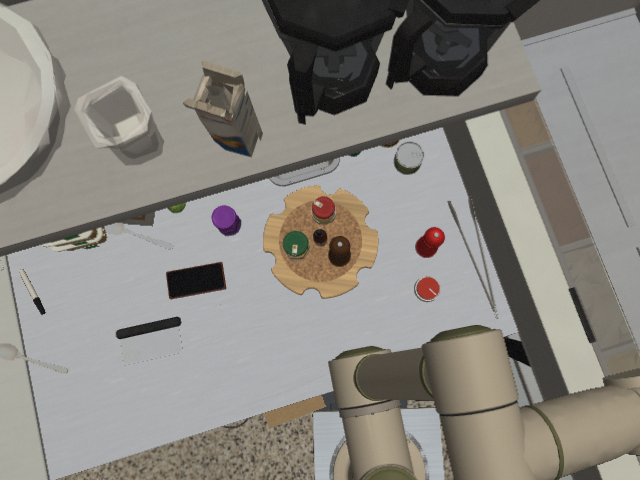

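View pics/scene0.png

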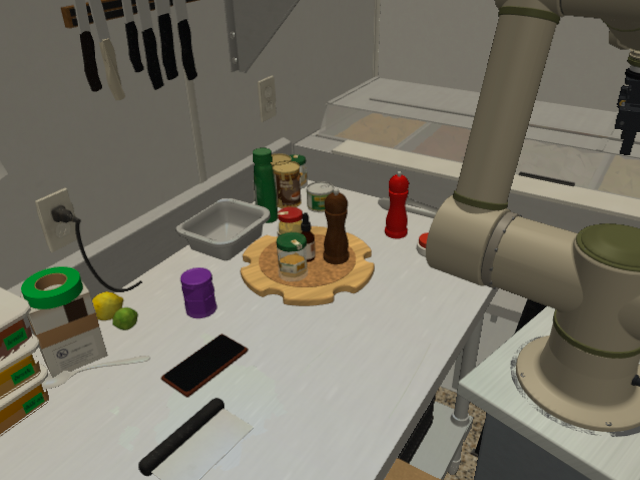

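The top view shows the turntable centred near pixel (320,241). On it are the brown mill at (340,248), the green-lid honey at (295,245) and the red-lid mustard at (323,207). The purple jar at (226,220) and the red mill at (431,240) are the look-alikes. The table is turned by about 16° in the picture, so I'll measure its axes too.

```bash
cat > h.py <<'E'
from workcell import readout, vision
import cv2,numpy as np
def ray(cam,px,z):
    c=vision.camera_info(cam);px=np.array(px,float).reshape(-1,1,2)
    u=cv2.undistortPoints(px,np.array(c['mtx']),np.array(c['dist_coeffs'])).reshape(-1,2)
    d=np.c_[u,np.ones(len(u))]@np.array(c['orientation']).T;e=np.array(c['eye'])
    return (e+d*((z-e[2])/d[:,2])[:,None])[:,:2]
def proj(cam,P):
    c=vision.camera_info(cam);R=np.array(c['orientation']).T
    return cv2.projectPoints(np.array(P,float).reshape(-1,1,3),cv2.Rodrigues(R)[0],-R@np.array(c['eye']),np.array(c['mtx']),np.array(c['dist_coeffs']))[0].reshape(-1,2)
def fit_disc(cam='top'):
    """centre and notch angle of the disc from its silhouette at z=.041"""
    from scipy.optimize import least_squares
    m=vision.regions_of(cam,'turntable_disc')[0]['pixels'].astype(np.uint8)
    k=max(cv2.findContours(m,cv2.RETR_EXTERNAL,cv2.CHAIN_APPROX_NONE)[0],key=cv2.contourArea).reshape(-1,2)
    P=ray(cam,k,.041)
    def prof(q):
        v=P-q[:2];r=np.hypot(*v.T);a=np.arctan2(v[:,1],v[:,0])-q[2]
        a=(a+np.pi/6)%(np.pi/3)-np.pi/6
        s=151*np.sin(a);n=151*np.cos(a)-np.sqrt(np.maximum(625-s**2,0))
        return r*1000-np.where(abs(s)<25,np.minimum(150,n),150)
    best=min((least_squares(prof,[*P.mean(0),a],loss='soft_l1',f_scale=3,x_scale=[.01,.01,.1],diff_step=1e-4) for a in np.radians(range(0,60,10))),key=lambda r:r.cost)
    return best.x[:2],np.degrees(best.x[2])%60,best.cost/len(P)
E
python3 - <<'E'
from h import *
vision.snapshot('top')
c,a,q=fit_disc();print('disc',c,a,q)
print('edge',[ (p.round(3).tolist()) for p in ray('top',[(45,480),(270,412),(330,395),(445,130),(525,360)],0)])
print('base px',proj('top',[[0,0,0],[0.1,0,0]]))
for n,h in(('pepper_mill',.2),('honey_jar',.12),('mustard_jar',.12),('dropper_bottle',.15),('phone',.01),('dial_timer',.038),('tongs',.02)):
    for d in vision.look_for('top',n)[:3]:
        b=d['box'];print(n,round(d['confidence'],2),np.round(b),ray('top',[(b[0]+b[2])/2,(b[1]+b[3])/2],h).round(3))
E
```

```text
disc [0.57823378 0.12495838] 49.102213478290004 1.1719256315189528
edge [[0.014, 0.817], [0.153, 0.265], [0.189, 0.113], [0.887, -0.231], [0.257, -0.386]]
base px [[379.0026201  473.08652128]
 [376.82012632 430.22664836]]
pepper_mill 0.94 [413. 229. 443. 256.] [[ 0.532 -0.126]]
pepper_mill 0.66 [327. 238. 349. 266.] [[0.517 0.083]]
honey_jar 0.95 [280. 229. 308. 259.] [[0.556 0.188]]
honey_jar 0.76 [210. 206. 246. 236.] [[0.62 0.35]]
honey_jar 0.73 [312. 230. 329. 250.] [[0.563 0.122]]
mustard_jar 0.87 [311. 199. 336. 224.] [[0.637 0.113]]
mustard_jar 0.69 [264. 189. 380. 300.] [[0.552 0.12 ]]
mustard_jar 0.24 [412. 278. 440. 301.] [[ 0.432 -0.127]]
dropper_bottle 0.55 [313. 231. 330. 248.] [[0.559 0.12 ]]
phone 0.77 [170. 264. 229. 298.] [[0.489 0.444]]
dial_timer 0.91 [412. 276. 437. 302.] [[ 0.444 -0.138]]
tongs 0.91 [448. 196. 494. 315.] [[ 0.529 -0.268]]
```

```bash
python3 - <<'E'
from h import *
im=cv2.imread('pics/top0.png')
cv2.imwrite('pics/crop0.png',cv2.resize(im[150:370,200:510],None,fx=2.5,fy=2.5,interpolation=cv2.INTER_CUBIC))
E
```

```text
(no output)
```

View pics/crop0.png

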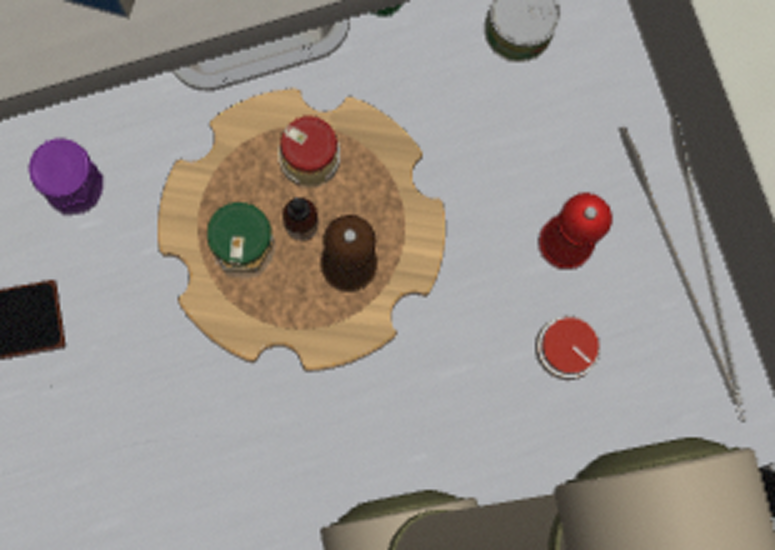

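The crop shows six notches. The front one is at crop (280,352), between honey (240,235) and mill (350,255), so I'll use that one. It has to turn clockwise. The near edge's normal points along about 194°, and the base lies along about 192°. Next I plan the approach rows.

```bash
cat >> h.py <<'E'
def yaw(R): return np.arctan2(R[1][0],R[0][0])
def plan(poses,g=0):
    """rows through (x,y,z,yaw) poses, tool pointing down, from the present pose"""
    s=readout.get_state();p=np.array(s['tool_pos']);a=yaw(s['tool_rot']);out=[]
    for q in poses:
        d=np.array(q[:3])-p;da=(q[3]-a+np.pi)%(2*np.pi)-np.pi
        r=np.round([d[0]*np.cos(a)+d[1]*np.sin(a),d[0]*np.sin(a)-d[1]*np.cos(a),-d[2],-da],4)
        c,s_=np.cos(a),np.sin(a)
        p=p+[r[0]*c+r[1]*s_,r[0]*s_-r[1]*c,-r[2]];a-=r[3];out.append([*r.tolist(),g])
    for i in range(0,len(out),10):print(out[i:i+10])
E
python3 - <<'E'
from h import *
print('centre px',proj('top',[[.5795,.125,.041],[.5795,.125,.1595]]))
C=np.array([.5795,.125])
for n,p,h in(('mill',(340,244.4),.211),('honey',(295.6,243.2),.1265),('mustard',(324,206.8),.1285)):
    w=ray('top',p,h)[0]-C;print(n,np.degrees(np.arctan2(w[1],w[0])),np.hypot(*w))
s=readout.get_state();p0=s['tool_pos'];a0=yaw(s['tool_rot']);p1=np.array([.434,.153,.20])
from math import radians
plan([[*(p0+(p1-p0)*k),a0+(radians(169.1)-a0)*k] for k in np.arange(1,21)/20])
E
```

```text
centre px [[320.1315162  240.16661135]
 [319.15929149 230.28786891]]
mill -134.33738510398382 0.0660893206509358
honey 111.16287381004996 0.06317684282013554
mustard -11.507946198636805 0.0671359898923358
[[0.023, -0.0253, 0.0007, -0.1285, 0], [0.026, -0.0221, 0.0007, -0.1285, 0], [0.0287, -0.0186, 0.0007, -0.1286, 0], [0.0308, -0.0148, 0.0007, -0.1285, 0], [0.0325, -0.0107, 0.0007, -0.1285, 0], [0.0335, -0.0065, 0.0007, -0.1285, 0], [0.0341, -0.0021, 0.0007, -0.1286, 0], [0.0341, 0.0023, 0.0007, -0.1285, 0], [0.0336, 0.0066, 0.0007, -0.1285, 0], [0.0324, 0.0109, 0.0006, -0.1285, 0]]
[[0.0307, 0.0149, 0.0007, -0.1286, 0], [0.0286, 0.0188, 0.0007, -0.1285, 0], [0.0259, 0.0222, 0.0007, -0.1285, 0], [0.0228, 0.0254, 0.0007, -0.1285, 0], [0.0195, 0.0282, 0.0007, -0.1286, 0], [0.0156, 0.0303, 0.0007, -0.1285, 0], [0.0117, 0.0322, 0.0007, -0.1285, 0], [0.0074, 0.0333, 0.0007, -0.1285, 0], [0.0031, 0.0341, 0.0007, -0.1286, 0], [-0.0014, 0.0341, 0.0007, -0.1285, 0]]
```

>>> {"api": "drive_tool", "payload": {
  "targets": [
    [0.023,-0.025,0,-0.128,0],
    [0.026,-0.022,0,-0.128,0],
    [0.029,-0.019,0,-0.128,0],
    [0.031,-0.015,0,-0.128,0],
    [0.032,-0.011,0,-0.128,0],
    [0.034,-0.006,0,-0.128,0],
    [0.034,-0.002,0,-0.128,0],
    [0.034,0.002,0,-0.128,0],
    [0.034,0.007,0,-0.128,0],
    [0.032,0.011,0,-0.128,0]
  ]
}}

```text
t: 1.55
tool_pos: [0.3162, -0.166, 0.2141]
tool_rot: [[-0.095, 0.995, 0.0], [0.995, 0.095, -0.0], [-0.0, 0.0, -1.0]]
force: [0.4, -1.0, -0.2]
finger_gap: 0.0103
grip_force: 0.0
```

>>> {"api": "drive_tool", "payload": {
  "targets": [
    [0.031,0.015,0,-0.128,0],
    [0.029,0.019,0,-0.128,0],
    [0.026,0.022,0,-0.128,0],
    [0.023,0.025,0,-0.128,0],
    [0.019,0.028,0,-0.128,0],
    [0.016,0.03,0,-0.128,0],
    [0.012,0.032,0,-0.128,0],
    [0.007,0.033,0,-0.128,0],
    [0.003,0.034,0,-0.128,0],
    [-0.001,0.034,0,-0.128,0]
  ]
}}

```text
t: 2.55
tool_pos: [0.4368, 0.1532, 0.214]
tool_rot: [[-0.981, 0.194, 0.0], [0.194, 0.981, -0.0], [-0.0, 0.0, -1.0]]
force: [0.5, -1.3, 0.5]
finger_gap: 0.0003
grip_force: 0.0
```

```bash
python3 - <<'E'
from h import *
s=readout.get_state();print(s['t'],s['tool_pos'],np.degrees(yaw(s['tool_rot'])),s['joints'],s['finger_gap'],abs(s['dq']).max())
im=vision.snapshot('wrist');cv2.imwrite('pics/w0.png',im[:,:,::-1]);print({k:np.round(v,4).tolist() for k,v in vision.camera_info('wrist').items()})
E
```

```text
2.55 [0.4367743  0.15322728 0.21401181] 168.8098624593478 [ 8.34623319e-02  1.75147460e-01  1.67421322e+00 -6.86224766e-05
  1.29188293e+00 -1.29201038e+00] 0.0003371261753329126 0.7097534377458824
{'mtx': [[398.76, 0.0, 323.7281], [0.0, 398.76, 243.3041], [0.0, 0.0, 1.0]], 'dist_coeffs': [-0.0751, 0.0, 0.0, 0.0, 0.0], 'T_tool_cam': [[0.0005, -0.9564, -0.2921, 0.076], [1.0, 0.0009, -0.0013, -0.0005], [0.0015, -0.2921, 0.9564, -0.1725], [0.0, 0.0, 0.0, 1.0]]}
```

View pics/w0.png

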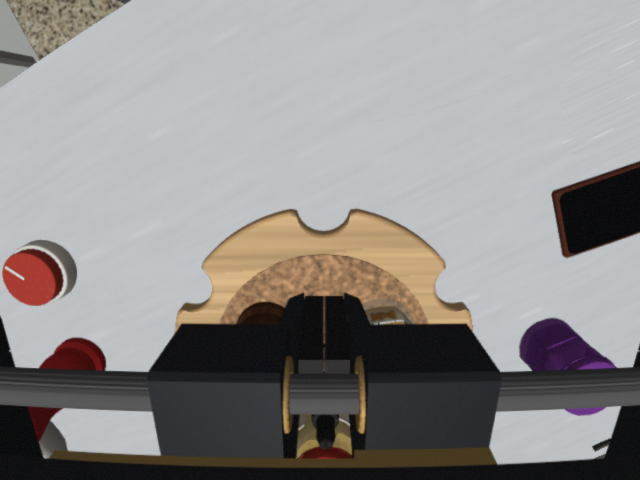

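The wrist view shows the notch straight ahead: lips at (295,210) and (352,210), bottom at (324,231). I'll fit the disc from this view as well.

```bash
cat >> h.py <<'E'
def wray(px,z,s):
    c=vision.camera_info('wrist');T=np.array(c['T_tool_cam']);R=np.array(s['tool_rot'])
    u=cv2.undistortPoints(np.array(px,float).reshape(-1,1,2),np.array(c['mtx']),np.array(c['dist_coeffs'])).reshape(-1,2)
    d=np.c_[u,np.ones(len(u))]@(R@T[:3,:3]).T;e=R@T[:3,3]+s['tool_pos']
    return (e+d*((z-e[2])/d[:,2])[:,None])[:,:2]
E
python3 - <<'E'
from h import *
s=readout.get_state();print(s['t'],s['tool_pos'],abs(s['dq']).max())
im=vision.snapshot('wrist')
bgr=im[:,:,::-1].copy();hsv=cv2.cvtColor(bgr,cv2.COLOR_BGR2HSV)
# lips/bottom at finer scale: wood mask edge near notch
m=((hsv[...,1]>60)).astype(np.uint8)
for v in range(200,240,3):
    r=np.where(m[v,270:380])[0]+270; print(v,(r.min(),r.max(),len(r)) if len(r) else None)
k=[(295,210),(352,210),(324,231)]
P=wray(k,.041,s);print(P)
for C in([.5782,.125],[.5795,.125]):
    w=P-C;print(np.degrees(np.arctan2(w[:,1],w[:,0])),np.hypot(*w.T))
# circle-fit of notch centre
mm=m[205:240,285:365];ct=[]
for u in range(300,349,3):
    col=np.where(m[205:245,u])[0]
    if len(col):ct.append((u,205+col.min()))
Q=wray(ct,.041,s);print(ct[::4]);A=np.c_[2*Q,np.ones(len(Q))];x=np.linalg.lstsq(A,(Q**2).sum(1),rcond=None)[0];print('notch circle',x[:2],np.sqrt(x[2]+x[:2]@x[:2]))
E
```

```text
2.6 [0.43766646 0.1563353  0.21388514] 0.09934523211531364
200 None
203 None
206 None
209 (np.int64(284), np.int64(353), 9)
212 (np.int64(272), np.int64(365), 41)
215 (np.int64(270), np.int64(374), 54)
218 (np.int64(270), np.int64(379), 63)
221 (np.int64(270), np.int64(379), 67)
224 (np.int64(270), np.int64(379), 73)
227 (np.int64(270), np.int64(379), 82)
230 (np.int64(270), np.int64(379), 99)
233 (np.int64(270), np.int64(379), 110)
236 (np.int64(270), np.int64(379), 110)
239 (np.int64(270), np.int64(379), 110)
[[0.43167958 0.13090086]
 [0.44102104 0.18040398]
 [0.45533683 0.1525239 ]]
[177.69375652 158.00715324 167.37303292] [0.14663919 0.14794481 0.1259084 ]
[177.71401706 158.19417053 167.50106301] [0.14793815 0.14915101 0.12717727]
[(300, np.int64(224)), (312, np.int64(230)), (324, np.int64(231)), (336, np.int64(226)), (348, np.int64(210))]
notch circle [0.42956575 0.15309628] 0.02550191514278851
```

>>> {"api": "drive_tool", "payload": {
  "targets": [
    [0.005,-0.004,0.0,0,0],
    [0,0,0.03,0,0],
    [0,0,0.04,0,0],
    [0,0,0.04,0,0],
    [0,0,0.02,0,0],
    [0,0,0,0,0],
    [0,0,0,0,0]
  ]
}}

```text
t: 3.35
tool_pos: [0.4309, 0.1481, 0.0849]
tool_rot: [[-0.98, 0.201, 0.001], [0.201, 0.98, -0.0], [-0.001, 0.0, -1.0]]
force: [0.7, 0.1, 0.6]
finger_gap: 0.0004
grip_force: 0.0
```

```bash
python3 - <<'E'
from h import *
s=readout.get_state();print(s['t'],s['tool_pos'],np.degrees(yaw(s['tool_rot'])),abs(s['dq']).max())
im=vision.snapshot('wrist');cv2.imwrite('pics/w1.png',im[:,:,::-1])
E
```

```text
3.35 [0.43094926 0.14808159 0.08491259] 168.39813192589935 0.022320223958357848
```

View pics/w1.png

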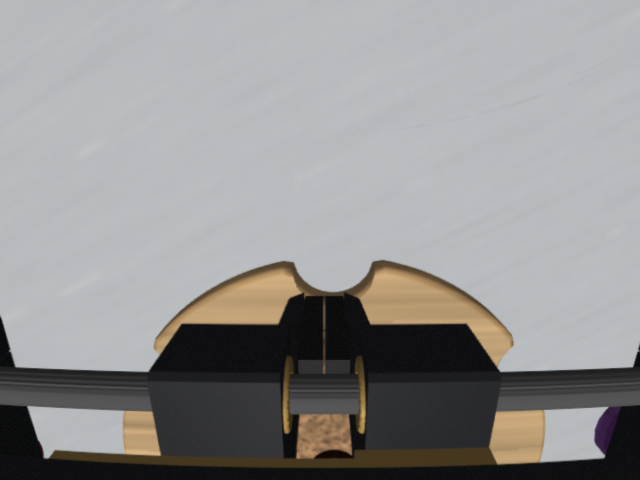

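The notch centre is at about column 334 and the fingers are at 324, so I shift about 5 mm along +y and then lower into the notch.

>>> {"api": "drive_tool", "payload": {
  "targets": [
    [0.001,0.005,0,-0.014,0],
    [0,0,0.01,0,0],
    [0,0,0.015,0,0],
    [0,0,0.015,0,0],
    [0,0,0.015,0,0],
    [0,0,0.008,0,0],
    [0,0,0,0,0]
  ]
}}

```text
t: 4.1
tool_pos: [0.4303, 0.1539, 0.0202]
tool_rot: [[-0.983, 0.186, -0.002], [0.186, 0.983, -0.0], [0.002, -0.0, -1.0]]
force: [0.8, -0.2, -0.2]
finger_gap: 0.0004
grip_force: 0.0
```

```bash
python3 - <<'E'
from h import *
s=readout.get_state();C=np.array([.5787,.125]);p=s['tool_pos'];w=p[:2]-C;a=np.arctan2(w[1],w[0]);r=np.hypot(*w);y=yaw(s['tool_rot'])
print(s['t'],p,'r',r,'ang',np.degrees(a),'yaw',np.degrees(y),s['force'])
# 40 rows: smooth ramp 44 deg total
N=40;k=np.arange(1,N+1)/N;f=k-np.sin(2*np.pi*k)/(2*np.pi)*.6
plan([[*(C+.149*np.array([np.cos(b),np.sin(b)])),p[2],y-(a-b)] for b in a-np.radians(40)*f])
E
```

```text
4.1 [0.43025232 0.15392461 0.02016169] r 0.15123936691491818 ang 168.97422828282419 yaw 169.30202572540765 [ 0.76219552 -0.16340733 -0.20732073]
[[-0.0022, 0.001, -0.0, 0.007, 0], [-0.0001, 0.0011, -0.0, 0.0073, 0], [0.0, 0.0012, -0.0, 0.0078, 0], [0.0, 0.0013, -0.0, 0.0085, 0], [0.0, 0.0014, -0.0, 0.0095, 0], [-0.0, 0.0016, -0.0, 0.0107, 0], [-0.0, 0.0017, -0.0, 0.012, 0], [-0.0001, 0.002, -0.0, 0.0134, 0], [0.0, 0.0023, -0.0, 0.015, 0], [-0.0, 0.0025, -0.0, 0.0167, 0]]
[[-0.0001, 0.0027, -0.0, 0.0182, 0], [-0.0, 0.0029, -0.0, 0.0199, 0], [-0.0001, 0.0032, -0.0, 0.0215, 0], [-0.0, 0.0035, -0.0, 0.0229, 0], [-0.0001, 0.0036, -0.0, 0.0243, 0], [-0.0001, 0.0038, -0.0, 0.0254, 0], [-0.0, 0.0039, -0.0, 0.0263, 0], [-0.0001, 0.004, -0.0, 0.0272, 0], [-0.0001, 0.0041, -0.0, 0.0276, 0], [-0.0001, 0.0042, -0.0, 0.0279, 0]]
[[-0.0001, 0.0041, -0.0, 0.0278, 0], [-0.0, 0.0042, -0.0, 0.0277, 0], [-0.0001, 0.004, -0.0, 0.0271, 0], [-0.0001, 0.0039, -0.0, 0.0264, 0], [-0.0001, 0.0038, -0.0, 0.0254, 0], [-0.0, 0.0036, -0.0, 0.0242, 0], [-0.0001, 0.0034, -0.0, 0.0229, 0], [-0.0, 0.0032, -0.0, 0.0215, 0], [-0.0001, 0.003, -0.0, 0.0199, 0], [-0.0, 0.0027, -0.0, 0.0183, 0]]
[[-0.0001, 0.0025, -0.0, 0.0166, 0], [0.0, 0.0022, -0.0, 0.015, 0], [-0.0, 0.002, -0.0, 0.0135, 0], [-0.0, 0.0018, -0.0, 0.0119, 0], [-0.0, 0.0016, -0.0, 0.0107, 0], [-0.0001, 0.0014, -0.0, 0.0095, 0], [0.0, 0.0013, -0.0, 0.0085, 0], [0.0, 0.0012, -0.0, 0.0078, 0], [0.0, 0.001, -0.0, 0.0073, 0], [-0.0, 0.0011, -0.0, 0.007, 0]]
```

>>> {"api": "drive_tool", "payload": {
  "targets": [
    [-0.002,0.001,0,0.007,0],
    [0,0.001,0,0.007,0],
    [0,0.0015,0,0.01,0],
    [0,0.0015,0,0.01,0],
    [0,0.0018,0,0.012,0],
    [0,0.0021,0,0.014,0],
    [0,0.0024,0,0.016,0],
    [0,0.0027,0,0.018,0],
    [-0.0001,0.003,0,0.02,0],
    [0,0.003,0,0.02,0]
  ]
}}

```text
t: 5.1
tool_pos: [0.4378, 0.1731, 0.0209]
tool_rot: [[-0.948, 0.317, 0.0], [0.317, 0.948, -0.0], [-0.0, -0.0, -1.0]]
force: [-0.5, -0.4, 0.6]
finger_gap: 0.0006
grip_force: 0.0
```

>>> {"api": "drive_tool", "payload": {
  "targets": [
    [-0.0001,0.003,0,0.02,0],
    [0,0.003,0,0.02,0],
    [0,0.003,0,0.02,0],
    [-0.0001,0.003,0,0.02,0],
    [0,0.003,0,0.02,0],
    [0,0.003,0,0.02,0],
    [-0.0001,0.003,0,0.02,0],
    [0,0.003,0,0.02,0],
    [0,0.003,0,0.02,0],
    [-0.0001,0.003,0,0.02,0]
  ]
}}

```text
t: 6.1
tool_pos: [0.4501, 0.2004, 0.0209]
tool_rot: [[-0.867, 0.499, -0.0], [0.499, 0.867, 0.0], [0.0, -0.0, -1.0]]
force: [-0.6, -0.8, 0.3]
finger_gap: 0.0006
grip_force: 0.0
```

```bash
cat > st.py <<'E'
from h import *
s=readout.get_state();C=np.array([.5787,.125]);p=s['tool_pos'];w=p[:2]-C
print(s['t'],p,'r',np.hypot(*w),'ang',np.degrees(np.arctan2(w[1],w[0])),'yaw',np.degrees(yaw(s['tool_rot'])),s['force'])
vision.snapshot('top')
print(fit_disc())
for d in vision.look_for('top','pepper_mill')[:3]:
    b=d['box'];print(np.round(b),round(d['confidence'],2))
E
python3 st.py
```

```text
6.1 [0.45011539 0.20042095 0.0209092 ] r 0.14907153138666307 ang 149.60636181332637 yaw 150.0658261732743 [-0.5854832  -0.77287501  0.34409008]
(array([0.57932745, 0.12293063]), np.float64(49.44010320703849), np.float64(50.14315953057349))
[328. 240. 350. 269.] 0.93
[414. 229. 444. 256.] 0.79
```

```bash
python3 - <<'E'
from h import *
a=vision.snapshot('wrist')[:,:,::-1][150:420,100:560];b=vision.snapshot('top')[:,:,::-1][170:330,230:420]
b=cv2.resize(b,(320,270))
cv2.imwrite('pics/m1.png',np.hstack([a,b]))
E
```

```text
(no output)
```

View pics/m1.png

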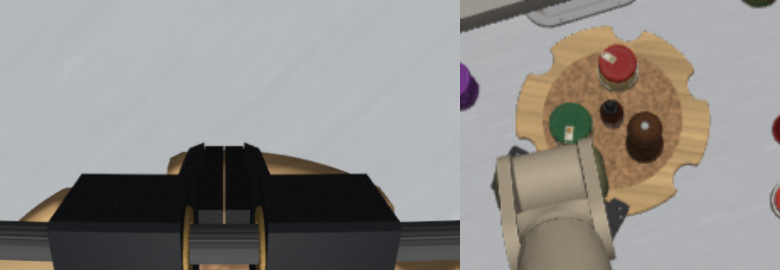

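```bash
python3 - <<'E'
from h import *
s=readout.get_state();im=vision.snapshot('wrist')[:,:,::-1].copy();hsv=cv2.cvtColor(im,cv2.COLOR_BGR2HSV)
m=(hsv[...,1]>60)&(hsv[...,2]>70)
C=np.array([.5787,.125])
for u in range(100,560,12):
    col=np.where(m[150:400,u])[0]
    if len(col):
        w=wray([(u,150+col.min())],.041,s)[0]-C;print(u,150+col.min(),im[150+col.min(),u].tolist(),'r %.3f ang %.1f'%(np.hypot(*w),np.degrees(np.arctan2(w[1],w[0]))))
cv2.imwrite('pics/w2.png',cv2.resize(im[270:440,140:520],None,fx=2,fy=2,interpolation=cv2.INTER_CUBIC))
E
```

```text
124 367 [54, 72, 87] r 0.150 ang -172.6
136 357 [57, 72, 85] r 0.150 ang -175.8
148 349 [51, 66, 81] r 0.151 ang -178.7
160 341 [66, 78, 88] r 0.151 ang 178.5
268 318 [78, 93, 103] r 0.147 ang 159.3
280 304 [46, 62, 76] r 0.153 ang 157.0
292 372 [35, 61, 76] r 0.119 ang 156.9
364 303 [60, 76, 91] r 0.153 ang 143.7
376 305 [49, 69, 85] r 0.153 ang 141.8
388 307 [45, 65, 80] r 0.153 ang 139.8
400 309 [55, 69, 83] r 0.153 ang 137.8
412 312 [55, 71, 84] r 0.153 ang 135.8
424 315 [60, 73, 85] r 0.152 ang 133.8
436 319 [54, 69, 80] r 0.152 ang 131.6
484 344 [63, 79, 94] r 0.150 ang 121.8
```

View pics/w2.png

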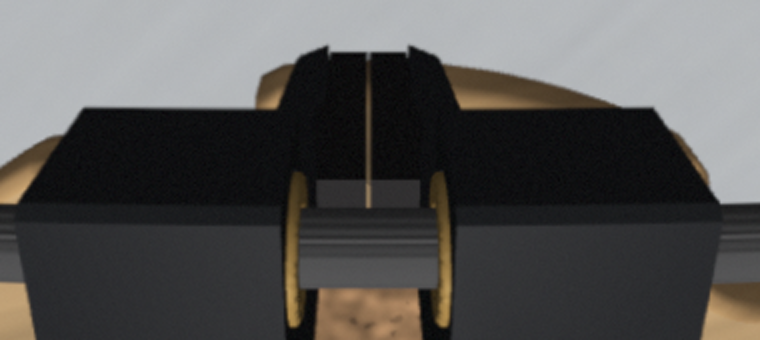

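The fingers have left the notch and the disc has not turned: the notch is still at about 169°, with lips at 178.5° and 159.3°. There was no contact force, so the tips seem to have passed over the disc. I'll check from the side.

```bash
python3 - <<'E'
from h import *
im=vision.snapshot('scene')[:,:,::-1].copy();s=readout.get_state();p=s['tool_pos']
q=proj('scene',[p,[p[0],p[1],.041],[.5787,.125,.041]]);print(q)
u,v=q[0].astype(int);x0,y0=max(0,u-70),max(0,v-60)
cr=cv2.resize(im[y0:y0+110,x0:x0+150],None,fx=5,fy=5,interpolation=cv2.INTER_CUBIC)
for a in q[:2]:cv2.circle(cr,(int((a[0]-x0)*5+2),int((a[1]-y0)*5+2)),3,(255,0,255),-1)
cv2.imwrite('pics/s1.png',cr)
E
```

```text
[[323.2410273  306.51076388]
 [323.06753478 298.54974704]
 [307.96610526 259.16804494]]
```

View pics/s1.png

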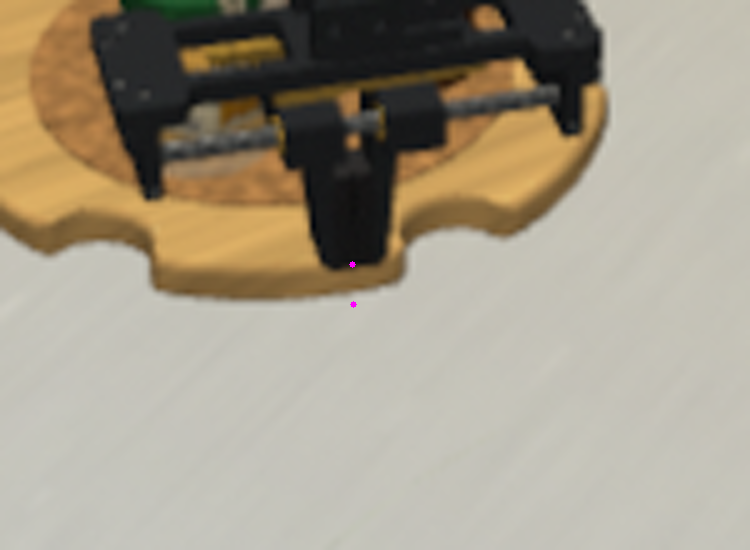

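The side view confirms it: the tips end about 22 mm short of the reported TCP and skim over the disc. I'll lift a little, go back over the notch and lower about 20 mm further.

>>> {"api": "drive_tool", "payload": {
  "targets": [
    [0,0,-0.015,0,0],
    [-0.0001,-0.005,0,-0.034,0],
    [-0.0001,-0.005,0,-0.034,0],
    [-0.0001,-0.005,0,-0.034,0],
    [-0.0001,-0.005,0,-0.034,0],
    [-0.0001,-0.005,0,-0.034,0],
    [-0.0001,-0.005,0,-0.034,0],
    [-0.0001,-0.005,0,-0.034,0],
    [-0.0001,-0.005,0,-0.034,0],
    [-0.0001,-0.005,0,-0.034,0]
  ]
}}

```text
t: 7.45
tool_pos: [0.4339, 0.158, 0.036]
tool_rot: [[-0.977, 0.212, 0.0], [0.212, 0.977, 0.0], [-0.0, 0.0, -1.0]]
force: [0.5, 0.9, 0.4]
finger_gap: 0.0001
grip_force: 0.0
```

>>> {"api": "drive_tool", "payload": {
  "targets": [
    [0,-0.005,0,-0.034,0],
    [0,0,0,0,0],
    [0,0,0,0,0]
  ]
}}

```text
t: 7.75
tool_pos: [0.433, 0.1535, 0.036]
tool_rot: [[-0.983, 0.181, 0.0], [0.181, 0.983, 0.0], [-0.0, 0.0, -1.0]]
force: [0.4, -0.2, 0.2]
finger_gap: 0.0002
grip_force: 0.0
```

```bash
python3 st.py
```

```text
7.75 [0.43301213 0.15346343 0.03596674] r 0.1484423190647541 ang 168.9452229330512 yaw 169.5757663910793 [ 0.44050185 -0.17985248  0.22787314]
(array([0.57923189, 0.12640073]), np.float64(48.68367750620267), np.float64(98.2641346320007))
[414. 230. 442. 256.] 0.97
[328. 240. 350. 269.] 0.88
```

>>> {"api": "drive_tool", "payload": {
  "targets": [
    [0.001,0,0.006,0,0],
    [0,0,0.007,0,0],
    [0,0,0.007,0,0],
    [0,0,0.007,0,0],
    [0,0,0.007,0,0],
    [0,0,0,0,0]
  ]
}}

```text
t: 8.5
tool_pos: [0.4314, 0.1535, 0.0009]
tool_rot: [[-0.984, 0.18, -0.002], [0.18, 0.984, -0.0], [0.002, -0.0, -1.0]]
force: [0.4, -0.1, -0.6]
finger_gap: 0.0002
grip_force: 0.0
```

>>> {"api": "drive_tool", "payload": {
  "targets": [
    [0,0.001,0,0.007,0],
    [0,0.001,0,0.007,0],
    [0,0.0015,0,0.01,0],
    [0,0.0015,0,0.01,0],
    [0,0.0015,0,0.01,0],
    [0,0.0015,0,0.01,0],
    [0,0.0015,0,0.01,0],
    [0,0.0015,0,0.01,0],
    [0,0.0015,0,0.01,0],
    [0,0.0015,0,0.01,0]
  ]
}}

```text
t: 9.5
tool_pos: [0.4351, 0.1674, 0.0019]
tool_rot: [[-0.962, 0.272, -0.0], [0.272, 0.962, -0.0], [-0.0, -0.0, -1.0]]
force: [0.7, -1.3, 0.2]
finger_gap: 0.0005
grip_force: 0.2
```

```bash
cat > wn.py <<'E'
from h import *
from scipy.optimize import least_squares
s=readout.get_state();im=vision.snapshot('wrist')[:,:,::-1];hsv=cv2.cvtColor(im,cv2.COLOR_BGR2HSV)
m=(hsv[...,1]>60)&(hsv[...,2]>70);C=np.array([.5787,.125]);p=s['tool_pos'];w=p[:2]-C
print(s['t'],p,'r %.4f ang %.1f yaw %.1f'%(np.hypot(*w),np.degrees(np.arctan2(w[1],w[0])),np.degrees(yaw(s['tool_rot']))),s['force'])
for u in range(100,560,6):
    col=np.where(m[150:345,u])[0]
    if len(col):
        w=wray([(u,150+col.min())],.041,s)[0]-C;print((u,150+int(col.min())),'r %.3f a %.1f'%(np.hypot(*w),np.degrees(np.arctan2(w[1],w[0]))),end='; ')
E
python3 wn.py
```

```text
9.5 [0.43511743 0.1673554  0.00191852] r 0.1497 ang 163.6 yaw 164.2 [ 0.66679658 -1.34335585  0.24968817]
```

>>> {"api": "drive_tool", "payload": {
  "targets": [
    [0,0.002,0,0.013,0],
    [0,0.0024,0,0.016,0],
    [0,0.0027,0,0.018,0],
    [-0.0001,0.003,0,0.02,0],
    [0,0.003,0,0.02,0],
    [0,0.003,0,0.02,0],
    [-0.0001,0.003,0,0.02,0],
    [0,0.003,0,0.02,0],
    [0,0.003,0,0.02,0],
    [-0.0001,0.003,0,0.02,0]
  ]
}}

```text
t: 10.55
tool_pos: [0.4453, 0.1936, 0.0019]
tool_rot: [[-0.894, 0.447, -0.0], [0.447, 0.894, 0.0], [0.0, -0.0, -1.0]]
force: [0.1, -0.7, -0.3]
finger_gap: 0.0001
grip_force: 0.2
```

```bash
cat > mill.py <<'E'
from h import *
from scipy.optimize import minimize_scalar
s=readout.get_state();C=np.array([.5787,.125]);p=s['tool_pos'];w=p[:2]-C
print(s['t'],p,'r %.4f ang %.1f yaw %.1f'%(np.hypot(*w),np.degrees(np.arctan2(w[1],w[0])),np.degrees(yaw(s['tool_rot']))),s['force'])
im=vision.snapshot('top')
f=np.linspace(0,2*np.pi,24)
def box(cx,cy,r,z0,z1):
    q=np.vstack([proj('top',np.c_[cx+r*np.cos(f),cy+r*np.sin(f),np.full(24,z)]) for z in (z0,z1)]);return np.r_[q.min(0),q.max(0)]
def best(n,r,h,w=slice(None)):
    ds=[d for d in vision.look_for('top',n) if d['confidence']>.3]
    out=[]
    for d in ds:
        g=[(np.abs(box(*(C+.064*np.array([np.cos(a),np.sin(a)])),r,.0425,h)-d['box']).mean(),np.degrees(a)) for a in np.arange(0,2*np.pi,.01)]
        out.append((*np.round(min(g),1),np.round(d['box'])))
    print(n,min(out,key=lambda o:o[0]) if out else None)
best('pepper_mill',.024,.2);best('honey_jar',.032,.1265);best('mustard_jar',.031,.1285)
E
python3 mill.py
```

```text
10.55 [0.44528767 0.19363554 0.00191088] r 0.1500 ang 152.8 yaw 153.4 [ 0.06693109 -0.66157022 -0.31318199]Traceback (most recent call last):
  File "mill.py", line 16, in <module>
    best('pepper_mill',.024,.2);best('honey_jar',.032,.1265);best('mustard_jar',.031,.1285)
    ~~~~^^^^^^^^^^^^^^^^^^^^^^^
  File "mill.py", line 13, in best
    g=[(np.abs(box(*(C+.064*np.array([np.cos(a),np.sin(a)])),r,.0425,h)-d['box']).mean(),np.degrees(a)) for a in np.arange(0,2*np.pi,.01)]
               ~~~^^^^^^^^^^^^^^^^^^^^^^^^^^^^^^^^^^^^^^^^^^^^^^^^^^^^^
  File "mill.py", line 8, in box
    q=np.vstack([proj('top',np.c_[cx+r*np.cos(f),cy+r*np.sin(f),np.full(24,z)]) for z in (z0,z1)]);return np.r_[q.min(0),q.max(0)]
                 ~~~~^^^^^^^^^^^^^^^^^^^^^^^^^^^^^^^^^^^^^^^^^^^^^^^^^^^^^^^^^^
  File "h.py", line 9, in proj
    c=vision.camera_info(cam);R=np.array(c['orientation']).T
ValueError: time passes only in moves, steps and waits
```

Caching the camera info fixes that error.

```bash
sed -i "s/^def ray(/import functools\n_ci=functools.lru_cache(None)(vision.camera_info)\ndef ray(/; s/=vision.camera_info(cam)/=_ci(cam)/" h.py; sed -i "s/np.arange(0,2\*np.pi,.01)/np.arange(0,2*np.pi,.02)/" mill.py; python3 mill.py
```

```text
10.65 [0.44538258 0.1937291  0.00193794] r 0.1500 ang 152.7 yaw 153.5 [ 0.9259364  -0.02069508  0.986722  ]
pepper_mill (np.float64(1.2), np.float64(213.1), array([324., 241., 347., 271.]))
honey_jar (np.float64(0.7), np.float64(97.4), array([279., 225., 308., 256.]))
mustard_jar (np.float64(1.9), np.float64(336.9), array([320., 198., 341., 226.]))
```

>>> {"api": "drive_tool", "payload": {
  "targets": [
    [0,0.0015,0,0.01,0],
    [0,0.002,0,0.013,0],
    [-0.0001,0.0025,0,0.017,0],
    [0,0.003,0,0.02,0],
    [-0.0001,0.003,0,0.02,0],
    [0,0.003,0,0.02,0],
    [-0.0001,0.003,0,0.02,0],
    [0,0.003,0,0.02,0],
    [0,0.003,0,0.02,0],
    [-0.0001,0.003,0,0.02,0]
  ]
}}

```text
t: 11.85
tool_pos: [0.4596, 0.2165, 0.0019]
tool_rot: [[-0.8, 0.6, -0.0], [0.6, 0.8, 0.0], [0.0, 0.0, -1.0]]
force: [-0.1, -1.0, -0.1]
finger_gap: 0.0003
grip_force: 0.2
```

>>> {"api": "drive_tool", "payload": {
  "targets": [
    [-0.0001,0.003,0,0.02,0],
    [0,0.003,0,0.02,0],
    [0,0.003,0,0.02,0],
    [-0.0001,0.003,0,0.02,0],
    [0,0.003,0,0.02,0],
    [0,0.003,0,0.02,0],
    [-0.0001,0.003,0,0.02,0],
    [0,0.0023,0,0.015,0],
    [0,0.0015,0,0.01,0],
    [0,0.001,0,0.007,0]
  ]
}}

```text
t: 12.85
tool_pos: [0.4767, 0.2356, 0.0019]
tool_rot: [[-0.686, 0.727, -0.0], [0.727, 0.686, -0.0], [0.0, -0.0, -1.0]]
force: [-1.0, 0.1, 0.1]
finger_gap: 0.0003
grip_force: 0.2
```

```bash
python3 mill.py
```

```text
12.85 [0.47672982 0.23558289 0.00190192] r 0.1504 ang 132.7 yaw 133.3 [-0.99162238  0.05598682  0.10373423]
pepper_mill (np.float64(2.0), np.float64(194.8), array([316., 245., 338., 276.]))
honey_jar (np.float64(1.6), np.float64(81.4), array([280., 218., 306., 245.]))
mustard_jar (np.float64(2.1), np.float64(314.0), array([326., 203., 348., 229.]))
```

>>> {"api": "drive_tool", "payload": {
  "targets": [
    [0,0.0012,0,0.008,0],
    [-0.0001,0.002,0,0.013,0],
    [0,0.0025,0,0.017,0],
    [-0.0001,0.0025,0,0.017,0],
    [0,0.002,0,0.013,0],
    [0,0.0015,0,0.01,0],
    [0,0,0,0,0],
    [0,-0.002,0,0,0],
    [0.0,-0.002,0,0,0],
    [0,0,0,0,0]
  ]
}}

```text
t: 14.05
tool_pos: [0.4822, 0.2404, 0.0019]
tool_rot: [[-0.628, 0.778, -0.0], [0.778, 0.628, -0.0], [0.0, -0.0, -1.0]]
force: [0.2, -0.1, 0.6]
finger_gap: 0.0003
grip_force: 0.0
```

>>> {"api": "drive_tool", "payload": {
  "targets": [
    [0,0,-0.015,0,0],
    [0,0,-0.025,0,0],
    [0,0,-0.03,0,0],
    [0,0,-0.03,0,0],
    [0.03,0,-0.03,0,0],
    [0.04,0,-0.02,0,0],
    [0.04,0,0,0,0],
    [0.03,0,0,0,0],
    [0,0,0,0,0],
    [0,0,0,0,0]
  ]
}}

```text
t: 15.05
tool_pos: [0.3945, 0.3496, 0.1519]
tool_rot: [[-0.629, 0.778, 0.0], [0.778, 0.629, -0.0], [-0.0, 0.0, -1.0]]
force: [0.8, -0.9, 0.2]
finger_gap: 0.0004
grip_force: 0.0
```

```bash
python3 mill.py; python3 - <<'E'
from h import *
im=vision.snapshot('top');print(fit_disc())
cv2.imwrite('pics/t2.png',cv2.resize(im[170:310,240:400,::-1],None,fx=4.2,fy=4.2,interpolation=cv2.INTER_CUBIC))
E
```

```text
15.05 [0.39445468 0.34957238 0.151939  ] r 0.2905 ang 129.4 yaw 129.0 [ 0.82924404 -0.9234279   0.22517623]
pepper_mill (np.float64(2.1), np.float64(189.1), array([314., 248., 335., 276.]))
honey_jar (np.float64(1.2), np.float64(73.3), array([280., 214., 306., 245.]))
mustard_jar (np.float64(2.2), np.float64(309.4), array([329., 204., 351., 231.]))
(array([0.37356103, 0.42513102]), np.float64(49.647776072514304), np.float64(19.633681668188267))
```

View pics/t2.png

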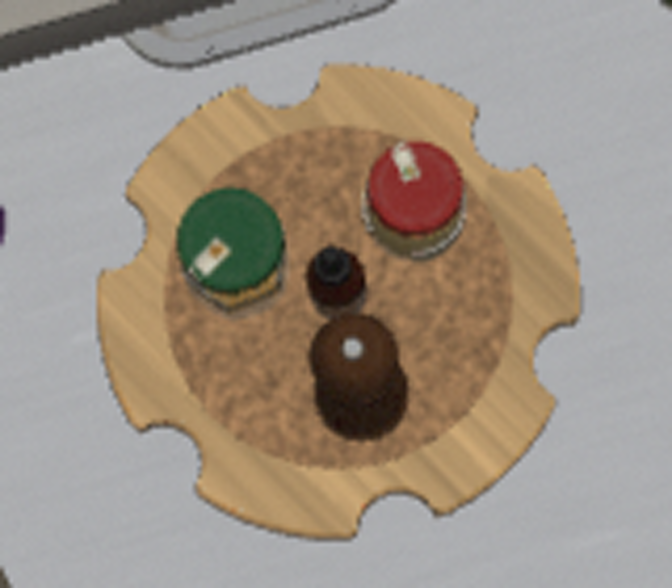

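The final top view shows the mill in front, with its knob at crop (353,347), and notches at (398,505), (555,345) and (178,450). Nothing has tipped and the hand is clear. I'll work out the angles.

```bash
python3 - <<'E'
from h import *
P=lambda l:np.array([((x+.5)/4.2-.5+240,(y+.5)/4.2-.5+170) for x,y in l])
C=np.array([.5787,.125])
def ang(l,z):
    w=ray('top',P(l),z)-C;return [(round(float(np.degrees(np.arctan2(b,a))%360),1),round(float(np.hypot(a,b)),4)) for a,b in w]
print('lips',ang([(355,537),(437,515),(555,400),(580,318),(540,168),(474,110),(320,72),(240,88),(130,195),(100,270),(143,427),(198,490)],.041))
print('knob',ang([(353,347)],.211),'honey',ang([(231,239)],.1265),'mustard',ang([(416,187)],.1285),'dropper',ray('top',P([(333,258)]),.158))
q=P([(560,0)])
m=(vision.snapshot('top'))
ds=vision.regions_of('top','turntable_disc');print([(round(d['confidence'],2),np.round(d['box'])) for d in ds])
E
```

```text
lips [(182.1, 0.1482), (202.1, 0.1474), (242.2, 0.1476), (263.0, 0.1497), (301.2, 0.1504), (322.7, 0.1471), (2.7, 0.1456), (22.8, 0.1483), (61.3, 0.1455), (81.2, 0.1486), (122.1, 0.1437), (142.5, 0.1463)]
knob [(188.6, 0.0629)] honey [(71.9, 0.0635)] mustard [(313.7, 0.0675)] dropper [[0.57799491 0.12568932]]
[]
```

The mill stands at about 188.7° and the notch at 132.2°. The normal to the near edge is about 194°, with the robot at 192°, so I'll go back into the same notch and push about 4° anticlockwise.

>>> {"api": "drive_tool", "payload": {
  "targets": [
    [-0.03,-0.003,0,-0.02,0],
    [-0.04,-0.004,0,-0.02,0],
    [-0.04,0,0,-0.018,0],
    [-0.03,0,0,0,0],
    [0,0,0.02,0,0],
    [0,0,0.03,0,0],
    [0,0,0.02,0,0],
    [0,0,0,0,0],
    [0,0,0,0,0]
  ]
}}

```text
t: 16.35
tool_pos: [0.4805, 0.2388, 0.0825]
tool_rot: [[-0.672, 0.741, 0.0], [0.741, 0.672, 0.0], [-0.0, 0.0, -1.0]]
force: [-0.0, -0.4, 0.4]
finger_gap: 0.0005
grip_force: 0.0
```

```bash
python3 - <<'E'
from h import *
s=readout.get_state();print(s['t'],s['tool_pos'],np.degrees(yaw(s['tool_rot'])))
C=np.array([.5787,.125]);a=np.radians(132.3);plan([[*(C+.15*np.array([np.cos(a),np.sin(a)])),.002,a]])
E
```

```text
16.35 [0.48054017 0.2387891  0.08254511] 132.21666462579523
[[-0.0002, -0.004, 0.0805, -0.0015, 0]]
```

>>> {"api": "drive_tool", "payload": {
  "targets": [
    [0,-0.004,0.01,0,0],
    [0,0,0.02,0,0],
    [0,0,0.015,0,0],
    [0,0,0.012,0,0],
    [0,0,0.012,0,0],
    [0,0,0.011,0,0],
    [0,0,0,0,0]
  ]
}}

```text
t: 17.05
tool_pos: [0.4766, 0.2359, 0.0007]
tool_rot: [[-0.672, 0.74, -0.002], [0.74, 0.672, -0.0], [0.001, -0.002, -1.0]]
force: [-0.6, -0.6, -0.1]
finger_gap: 0.0002
grip_force: 0.0
```

>>> {"api": "drive_tool", "payload": {
  "targets": [
    [0,-0.0015,0,-0.01,0],
    [0,-0.002,0,-0.014,0],
    [0,-0.002,0,-0.014,0],
    [0,-0.002,0,-0.014,0],
    [0,-0.0025,0,-0.016,0],
    [0,-0.0025,0,-0.016,0],
    [0,-0.0025,0,-0.016,0],
    [-0.0001,-0.0025,0,-0.016,0],
    [0,-0.0018,0,-0.012,0],
    [0,-0.0012,0,-0.008,0]
  ]
}}

```text
t: 18.05
tool_pos: [0.4629, 0.2212, 0.0019]
tool_rot: [[-0.767, 0.642, -0.0], [0.642, 0.767, -0.0], [0.0, -0.0, -1.0]]
force: [0.0, 0.4, 0.3]
finger_gap: 0.0002
grip_force: 0.2
```

```bash
python3 mill.py
```

```text
18.05 [0.4628895  0.22124677 0.00191943] r 0.1506 ang 140.3 yaw 140.1 [0.02759247 0.40116378 0.34447966]
pepper_mill (np.float64(2.9), np.float64(190.2), array([314., 247., 340., 276.]))
honey_jar (np.float64(1.6), np.float64(73.3), array([280., 213., 305., 246.]))
mustard_jar (np.float64(1.7), np.float64(315.1), array([326., 203., 347., 232.]))
```

Hand angle is 140.3° as planned. I'll back off the wall, withdraw and check.

>>> {"api": "drive_tool", "payload": {
  "targets": [
    [0,0.002,0,0,0],
    [0,0.003,0,0,0],
    [0,0,0,0,0],
    [0,0,-0.015,0,0],
    [0,0,-0.025,0,0],
    [0,0,-0.03,0,0],
    [0,0,-0.03,0,0],
    [0.03,0,-0.03,0,0],
    [0.04,0,-0.02,0,0],
    [0.04,0,0,0,0]
  ]
}}

```text
t: 19.25
tool_pos: [0.3821, 0.297, 0.1545]
tool_rot: [[-0.766, 0.643, 0.005], [0.643, 0.766, 0.002], [-0.002, 0.005, -1.0]]
force: [1.2, 0.6, -0.2]
finger_gap: 0.0004
grip_force: 0.0
```

>>> {"api": "drive_tool", "payload": {
  "targets": [
    [0.03,0,0,0,0],
    [0,0,0,0,0],
    [0,0,0,0,0],
    [0,0,0,0,0]
  ]
}}

```text
t: 19.65
tool_pos: [0.3597, 0.3147, 0.1518]
tool_rot: [[-0.766, 0.643, 0.0], [0.643, 0.766, -0.0], [-0.0, -0.0, -1.0]]
force: [-0.5, -0.7, 0.3]
finger_gap: 0.0004
grip_force: 0.0
```

```bash
python3 mill.py; python3 - <<'E'
from h import *
im=vision.snapshot('top')
cv2.imwrite('pics/t3.png',cv2.resize(im[170:310,240:400,::-1],None,fx=4.2,fy=4.2,interpolation=cv2.INTER_CUBIC))
E
```

```text
19.65 [0.35966301 0.31468425 0.15184419] r 0.2898 ang 139.1 yaw 140.0 [-0.45571705 -0.66371692  0.29123558]
pepper_mill (np.float64(2.3), np.float64(192.5), array([315., 246., 340., 275.]))
honey_jar (np.float64(1.0), np.float64(75.6), array([279., 216., 308., 246.]))
mustard_jar (np.float64(1.4), np.float64(319.7), array([325., 201., 348., 230.]))
```

View pics/t3.png

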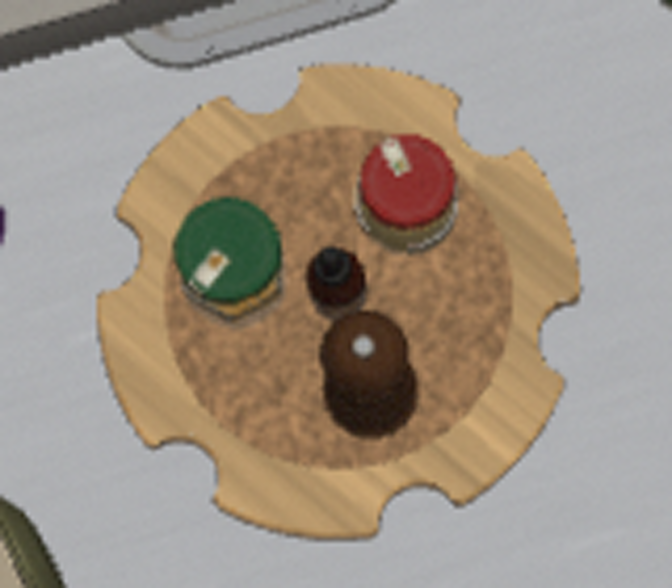

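The mill now stands at about 192.5°, with its knob at (363,345). Everything is upright and the hand is clear, so I'm handing in.

```bash
python3 -c "
from workcell import workorder
print(workorder.job_done())"
```

```text
the job is handed in; nothing more can be done
None
```

I turned the pepper mill to the front (about 192.5°) by a rim notch and handed in with the hand clear; I took the front as square to the near edge (about 194°; robot at 192°), so it is about 12° off if strict base −x (180°) was meant, and the first push passed over the rim without turning the disc.

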